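Fold away the decorator's hand rest

TASK

The painted tile is finished, so fold the three-piece wooden hand rest away from over it. First fold the short tip bar all the way back over the middle bar while the middle bar stays out, then flip the ratchet pawl at the base fully over, away from the toothed hub, and only then swing the middle bar round, with the tip bar on it, until it lies fully home over the fixed base bar. Leave everything folded, the pawl flipped over, and do not disturb the tile or the other things on the table.

Things in the scene. Friction and masses are not known exactly. Their poses are not given: they have to be found in the camera images.
- pivot (a point): The main pivot of the hand rest, on the top of the steel toothed hub, 89 mm above the table. Its z axis is up; its x axis points along the fixed base bar (wood, 190 mm long from the pivot, 20 mm wide, top at 66 mm height), its y axis 90 degrees counter-clockwise of it seen from above. The hub is a 100 mm disc at 75 to 89 mm height with ratchet teeth on its upper face (to 97 mm) and a 24 mm cap at the centre (to 101 mm). The base is screwed down.
- mid_bar (a joint): Angle of the middle bar about the vertical main pivot: 0 when it lies home, exactly above the base bar (end stop); growing values are the bar turned out clockwise seen from above, so its direction is the pivot's x axis turned clockwise by this angle. It starts 1.6 to 2.1 out; limit 2.5. It turns stiffly (0.3 N m) and stays where left. While the pawl is engaged it can be turned further out but closes only up to 0.3 rad before a tooth catches.
- hinge_knob (a point): Centre of the upright round steel knob (26 mm diameter, from 107 to 157 mm height) at the outer end of the middle bar, 160 mm from the main pivot; the tip bar hinges about this knob's axis, the knob itself belongs to the middle bar. The middle bar is wood, 22 mm wide, 75 to 89 mm height.
- tip_bar (a joint): Angle of the tip bar about the vertical axis of the hinge knob: 0 when folded back exactly over the middle bar (end stop), its knob then between the hinge knob and the main pivot; growing values are turned away from there counter-clockwise seen from above; 3.14 would be straight out. It starts 2.0 to 2.7 and folds clockwise to 0. It turns easily (0.04 N m) and stays where left.
- tip_knob (a point): Centre of the upright round steel knob (26 mm diameter, from 107 to 157 mm height) at the free end of the tip bar, 90 mm from the hinge knob's axis. The tip bar is wood, 22 mm wide, 93 to 107 mm height.
- pawl (a joint): Angle of the ratchet pawl: 0 to 0.3 engaged (tip down between the hub's teeth), 1.3 fully flipped over (end stop). It hinges about a level axis 85 mm from the main pivot at 112 mm height, in the direction 1.2 rad counter-clockwise of the pivot's x axis; its upright handle swings away from the main pivot. It turns freely and falls by its own weight to whichever side it leans; the handle stands upright at 0.35 and falls over by itself from about 0.5.
- pawl_top (a point): Middle of the top edge of the pawl's handle: a steel paddle 62 mm long from its hinge, 22 mm wide and 7 mm thick, leaning 20 degrees towards the main pivot when engaged (top then at 170 mm height, 64 mm from the main pivot axis); the space above the hub on its inner side is free.
- tile: The decorated terracotta tile, 140 x 100 x 17 mm, lying on the work board beneath the hand rest; origin in the middle of its underside. Not to be moved.
- bat: Fibre work board 200 x 160 x 8 mm; origin in the middle of its underside. Leave alone.
- vase: Terracotta vase, 72 mm diameter, 128 mm high, origin under its centre; stands just outside the arc of the hinge knob. Leave alone: a tip bar left unfolded would brush against it.
- glaze_jar: White plastic jar, 72 mm diameter, 125 mm high, origin under its centre; stands just outside the arc of the hinge knob. Leave alone.
- brush_jar: Blue ceramic jar of brushes, 68 mm diameter, 105 mm high, the brushes reaching 200 mm; origin under its centre. Leave alone.
- bowl: White bowl, 120 mm diameter, 55 mm high; origin under its centre. Leave alone.
- mould: Plaster block 90 x 70 x 39 mm; origin under its centre. Leave alone.

How it is judged:
By the outcome, as a careful person would: the job done as asked, in the order asked, and still so for the second after the job is handed in, with the robot touching nothing.
It also fails if it takes over 67 s, if anything falls off the work surface, if the arm or the gripper's body presses on something with over 40 N, if the wrist force passes 120 N, or if a joint passes its speed limit or range.

ROBOT

A 7-joint arm with a two-finger parallel gripper is mounted at the origin on the work surface. World frame = base frame: x ahead of the robot, y to its left, z up, the work surface at z = 0. Lengths are in m, angles in rad, forces in N, time in s.
With the tool pointing down it reaches from about 0.425 to 0.95 m from the base axis. Payload 16.7 kg.
Tool frame: the origin (TCP) lies at the very end of the fingers, on their centre line; the grasp point (between the pads) lies 19 mm behind it (manip.tcp_to_grasp is the distance from the TCP to the grasp point, in m); z points along the fingers, y is the line along which they close (so a half turn about z gives the same grasp; the last joint's range is limited). The gripper opens to 94 mm and grips with 3 to 60 N. Pads are 16 mm wide; open, the fingers measure 119 mm over their backs; the gripper's body (75 mm by 177 mm) begins 78 mm behind the grasp point.
Start: joints at [-1.438, 0.426, 0.074, 1.606, -0.034, 1.111, -0.067], TCP at [0.188, 0.648, 0.205] pointing down, gripper open.
Joint ranges: [-2.85, 2.85], [-0.5, 2.14], [-1.23, 1.37], [0.21, 2.46], [-1.02, 4.16], [0.16, 2.05], [-2.73, 2.73]. Speed limits (rad/s): [1.89, 1.89, 2.39, 2.39, 3.01, 3.01, 3.01].

INTERFACE

Orientations are given as a unit quaternion [w, x, y, z].
In Python, from cell import manip, optics, order gives the robot as it stands.
- The arm moves only by the tool play_rows, never from a script. Its argument "deltas" is a list of rows, each a list of 4 numbers: the shift along the tool's x, y, z in mm, then the turn about the tool's z in units of 6 degrees (1.0 is 6 degrees). In form: [[tx, ty, tz, roll], ...]. A call has 1 to 20 rows; each row shifts and turns the commanded pose from where the row before left it, along the tool's axes as they then stand; what a row does not reach is not made up. A row lasts 1/12 s, in which the tool goes at most 41.7 mm and 7.16 degrees, less where a joint would pass 70% of its speed; a pose out of reach is approached as far as the arm can. A call is refused whole if a number of a shift passes 41.7 or a number of a turn 1, either way. A call with a gripper value outside its range is refused whole. "grip" is the opening, from 0 (shut) to 1 (fully open), set as the call begins (left out, the last holds). The fingers move at their own pace and stop on an object; the grip force is fixed at half the most. Time passes only in rows, so rows that do not move let the fingers close. It gives the time, the measured TCP pose, the force, the opening and the grip force at its end, in the units of the state.
- manip.get_obs(): the state, without advancing time (a new reading comes with each control period).
- optics.get_image(name): name is "scene" or "top" or "wrist"; returns a dict with "pixels" (420x560x3 uint8, red, green, blue), "fx", "fy", "cx", "cy" (pixels), "cam_to_world" (4x4, takes a point from camera to world coordinates). Camera axes: x right, y up, looking along -z (the intrinsics and any distortion apply to the point x, -y, -z); pixel columns grow to the right and rows downward; lengths in m; the calibration is good to about 2 mm. A picture is of the moment at which its call begins. There is no depth.
- order.sign_off(): hands the job in; it is judged then, once.
Trained networks look in the newest picture that a camera, given by its name, has taken for a name from the list of things; names that differ only in an ending like _2 or _b are one class to them, and where a whole thing is asked for, a point or a joint stands for the part that bears it (a point fixed in the world has none). Each returns a list of dicts, best first, with "conf" (0 to 1); they miss things now and then, are a little off and sometimes report something else, mostly with a low value. They report only what shows in the picture. A call takes as long as a camera call.
- optics.spot_in(camera, name): "position" ([column, row] in pixels, amid what is visible of it).
- optics.outline_of(camera, name): "region" (420x560 bool, what is visible of it) and "position" ([column, row] in pixels, amid what is visible of it).
The state is a dict: "clock": time; "qpos": joint angles; "joint_vel": joint speeds; "effort": joint torques, N m; "tcp_pos": TCP position; "tool_rot": TCP orientation; "force": force on the tool from outside, world axes, zero at the start; "torque": the same for the moment, N m; "width": finger opening in m; "grasp_force": force on a finger pad.
Only numpy, scipy, OpenCV 4.12 (cv2) and the standard library are available. Lean on these libraries where they do the work, as an engineer would, in place of code of your own. Each camera call takes 0.05 s, during which the arm holds its last target. There are 200 camera calls.

## Working session

There is one attempt and no reset: what is moved stays moved. The work goes in short steps, Python scripts to look and compute and a tool call to move; the robot and the scene stay as the last step left them, time stands still between calls to the robot, and variables do not carry over. Pictures are saved under pics/ and viewed, at most 10 in all, crops included, and the job is handed in when it is done.

Besides the shell and the picture viewer there is one more tool, called as name(argument=value, ...), one argument or row to a line, values as JSON. play_rows: Moves the arm, as the interface text tells. Its arguments: {"type":"object","properties":{"deltas":{"type":"array"},"grip":{"type":"number"}},"required":["deltas"]}

```bash
mkdir -p pics
cat > h.py <<'E'
import numpy as np, cv2
from cell import manip, optics, order
def ray(im,p):
    M=np.array(im["cam_to_world"]);d=np.array([(p[0]-im["cx"])/im["fx"],-(p[1]-im["cy"])/im["fy"],-1.])
    return M[:3,3],M[:3,:3]@d
def atz(im,p,z):
    o,d=ray(im,p);return o+d*(z-o[2])/d[2]
def proj(im,P):
    M=np.array(im["cam_to_world"]);q=M[:3,:3].T@(np.array(P)-M[:3,3]);return [im["cx"]+im["fx"]*q[0]/-q[2],im["cy"]-im["fy"]*q[1]/-q[2]]
E
python3 - <<'E'
from h import *
ims={}
for c in("top","scene"):
    im=optics.get_image(c);ims[c]=im;cv2.imwrite(f"pics/{c}0.png",im["pixels"][:,:,::-1]);print(c,[k for k in im],np.round(im["cam_to_world"],3).tolist(),im["fx"])
    for n,z in dict(pivot=.095,hinge_knob=.157,tip_knob=.157,pawl_top=.17,mid_bar=.089,tip_bar=.107,pawl=.14,vase=.128,glaze_jar=.125,brush_jar=.105,tile=.025,bowl=.055,mould=.039).items():
        r=optics.spot_in(c,n)[:2]
        print(n,[(np.round(x["position"]).tolist(),round(x["conf"],2),np.round(atz(im,x["position"],z)[:2],3).tolist()) for x in r])
o=manip.get_obs();print(o)
E
```

```text
top ['pixels', 'fx', 'fy', 'cx', 'cy', 'cam_to_world'] [[-0.041, 0.979, -0.2, 0.413], [-0.999, -0.041, 0.004, -0.003], [-0.004, 0.2, 0.98, 1.217], [0.0, 0.0, 0.0, 1.0]] 448.84593051888936
pivot [([258.0, 246.0], 0.59, [0.543, 0.071])]
hinge_knob [([263.0, 242.0], 0.59, [0.546, 0.054])]
tip_knob [([339.0, 232.0], 0.89, [0.561, -0.126]), ([326.0, 208.0], 0.55, [0.622, -0.1])]
pawl_top [([223.0, 259.0], 0.51, [0.507, 0.147])]
mid_bar [([266.0, 241.0], 0.7, [0.554, 0.052])]
tip_bar [([330.0, 230.0], 0.92, [0.573, -0.109])]
pawl [([220.0, 259.0], 0.64, [0.511, 0.159]), ([404.0, 255.0], 0.45, [0.502, -0.281])]
vase [([264.0, 162.0], 0.83, [0.75, 0.049])]
glaze_jar [([215.0, 163.0], 0.88, [0.754, 0.173]), ([328.0, 210.0], 0.61, [0.622, -0.107])]
brush_jar [([401.0, 255.0], 0.64, [0.505, -0.283])]
tile [([315.0, 222.0], 0.92, [0.609, -0.079]), ([160.0, 203.0], 0.73, [0.68, 0.337])]
bowl [([159.0, 201.0], 0.68, [0.678, 0.333]), ([325.0, 209.0], 0.6, [0.639, -0.107])]
mould [([176.0, 258.0], 0.83, [0.527, 0.289])]
scene ['pixels', 'fx', 'fy', 'cx', 'cy', 'cam_to_world'] [[0.405, -0.493, 0.77, 
[... 891 characters left out ...]
1.4384919 ,  0.42608347,  0.07387558,  1.60601011, -0.03411343,
        1.11078588, -0.06708952]), 'joint_vel': array([-3.38112060e-04, -8.18767557e-04,  3.29227478e-04,  1.16320804e-03,
       -1.71588466e-03, -1.25424289e-03,  3.24114172e-05]), 'effort': array([ 2.90207769e-03, -9.35539842e+01,  3.66494223e+00, -4.54520810e+01,
       -4.88347455e-02,  1.34712952e-02,  1.07772059e-04]), 'tcp_pos': array([0.18769822, 0.64833871, 0.20547262]), 'tool_rot': array([-2.86739651e-05,  1.40451980e-01,  9.90087491e-01, -1.24507704e-05]), 'force': array([ 0.71422845, -0.33780239,  0.2589907 ]), 'torque': array([-0.01995507,  0.01956088,  0.00908572]), 'grasp_force': 0.0, 'width': 0.0943369203617002}
```

Run:
```python
import cv2
a=cv2.imread("pics/top0.png")[130:310,130:430];cv2.imwrite("pics/a.png",cv2.resize(a,(800,480),interpolation=cv2.INTER_CUBIC))
a=cv2.imread("pics/scene0.png")[130:310,130:430];cv2.imwrite("pics/b.png",cv2.resize(a,(800,480),interpolation=cv2.INTER_CUBIC))
```

```text
(no output)
```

View pics/a.png

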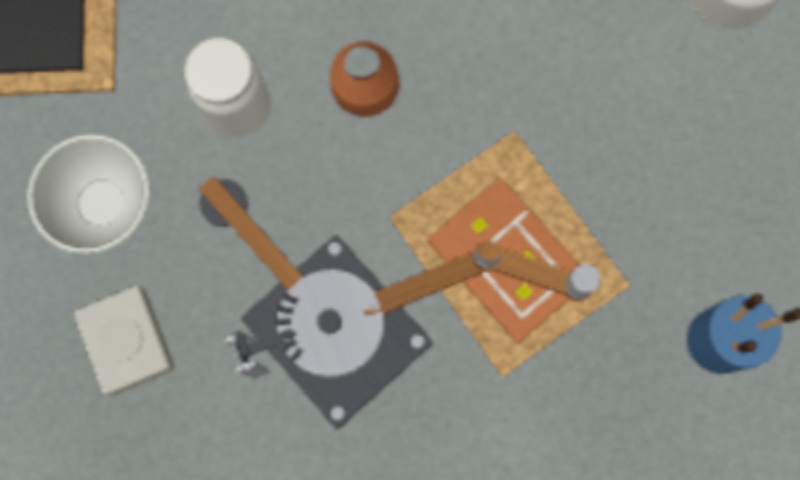

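View pics/b.png

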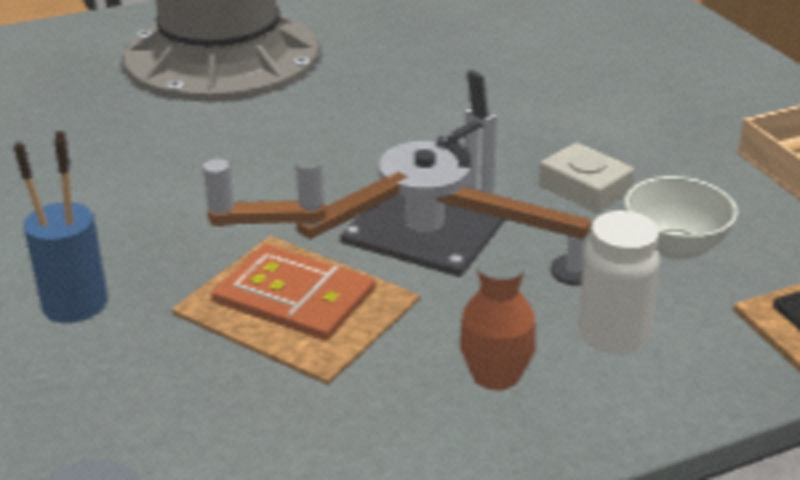

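```bash
python3 - <<'E'
from h import *
t=optics.get_image("top");s=optics.get_image("scene")
f=lambda x,y:(x/2.6667+130,y/2.6667+130)
P=atz(t,f(330,321),.101);print("piv",P,atz(s,f(424,157),.101))
H=atz(t,f(487,254),.157);print("hinge",H,atz(s,f(311,167),.157),np.linalg.norm((H-P)[:2]))
T=atz(t,f(585,278),.157);print("tip",T,atz(s,f(217,166),.157),np.linalg.norm((H-T)[:2]))
B=atz(t,f(210,185),.066);print("base",B,np.linalg.norm((B-P)[:2]))
for p,z in(((218,72),.125),((362,78),.12),((755,300),.2)):print(atz(t,f(*p),z))
print("pawl",atz(t,f(240,345),.17),atz(s,f(476,73),.17))
b=(B-P)[:2];th=np.arctan2(b[1],b[0]);print("th",th)
d=th+1.2;print("pawl pred",P[:2]+.064*np.array([np.cos(d),np.sin(d)]),"hinge",P[:2]+.085*np.array([np.cos(d),np.sin(d)]))
m=(H-P)[:2];ml=np.arctan2(m[1],m[0]);print("mid",th-ml)
q=(T-H)[:2];print("tip",(np.arctan2(q[1],q[0])-(ml+np.pi))%(2*np.pi))
for n in "pawl","pawl_top":
  for c in("top","scene"):
    for r in optics.outline_of(c,n)[:1]:
      ys,xs=np.nonzero(r["region"]);print(n,c,r["conf"],xs.min(),xs.max(),ys.min(),ys.max())
E
python3 - <<'E'
import cv2
a=cv2.imread("pics/top0.png")[215:285,200:360];cv2.imwrite("pics/c.png",cv2.resize(a,(800,350),interpolation=cv2.INTER_CUBIC))
E
```

```text
piv [0.53177955 0.08142054 0.101     ] [0.53996086 0.07900895 0.101     ]
hinge [ 0.58005066 -0.06497958  0.157     ] [ 0.59895993 -0.06828191  0.157     ] 0.15415283539467028
tip [ 0.55477597 -0.15119417  0.157     ] [ 0.55974178 -0.15115052  0.157     ] 0.08984300609370094
base [0.67443322 0.19880138 0.066     ] 0.1847385546029187
[0.77108013 0.18020332 0.125     ]
[0.76090303 0.04340764 0.12      ]
[ 0.52415825 -0.28860195  0.2       ]
pawl [0.50676161 0.15520613 0.17      ] [0.50540055 0.1567472  0.17      ]
th 0.688512143146052
pawl pred [0.51178611 0.14221743] hinge [0.50522576 0.16216641]
mid 1.9408130096288985
tip 2.537927171535931
pawl top 0.58 309 354 221 242
pawl scene 0.62 298 312 157 183
pawl_top top 0.63 218 239 254 265
```

View pics/c.png

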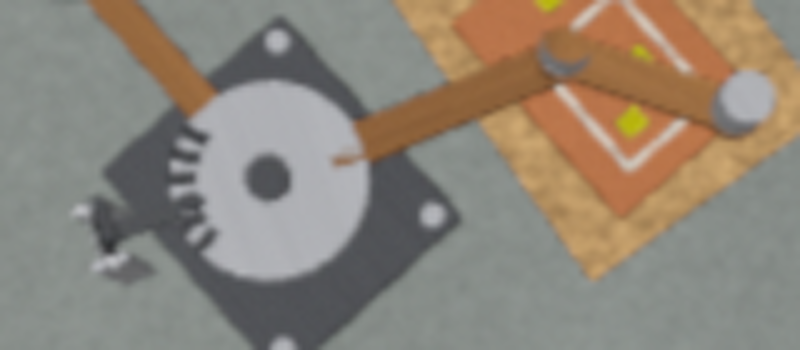

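```bash
cat >> h.py <<'E'
def pose():
    o=manip.get_obs();w,x,y,z=o["tool_rot"]
    # tool y axis in world
    yy=np.array([2*(x*y-w*z),1-2*(x*x+z*z)]);return np.array([*o["tcp_pos"]*1000,np.degrees(np.arctan2(yy[1],yy[0]))]),o
def plan(wps,step,start=None,astep=5.5):
    """wps: (x,y,z mm, phi deg[, step]); tool pointing down; phi = heading of tool y. Prints rounded rows."""
    p=pose()[0] if start is None else np.array(start,float);out=[]
    for w in wps:
        g=np.array(w[:4],float);st=w[4] if len(w)>4 else step
        d=np.linalg.norm(g[:3]-p[:3]);da=abs(g[3]-p[3]);n=max(1,int(np.ceil(max(d/st,da/astep))))
        p0=p.copy()
        for k in range(1,n+1):
            t=p0+(g-p0)*k/n;e=t-p;f=np.radians(p[3]);Y=np.array([np.cos(f),np.sin(f)]);X=np.array([-Y[1],Y[0]])
            r=[round(e[:2]@X),round(e[:2]@Y),round(-e[2]),round(-e[3]/6,1)]
            p[:2]+=X*r[0]+Y*r[1];p[2]-=r[2];p[3]-=6*r[3];out.append(r)
    for i in range(0,len(out),20):print(str(out[i:i+20]).replace(" ",""))
    print(len(out),p.round(1));return p
def arc(c,r,a0,a1,z,off,n):
    """angles deg about c (mm), tool y heading = angle+off"""
    return [(c[0]+r*np.cos(np.radians(a)),c[1]+r*np.sin(np.radians(a)),z,a+off) for a in np.linspace(a0,a1,n+1)[1:]]
E
python3 - <<'E'
from h import *
print(pose()[0])
plan([(420,420,225,60),(540,80,235,30),(556,-151,210,14)],32)
E
```

```text
[187.72305488 648.3519797  205.47085972  73.84897065]
[[-26,-14,-2,np.float64(0.2)],[-26,-14,-2,np.float64(0.2)],[-27,-13,-1,np.float64(0.2)],[-27,-12,-2,np.float64(0.2)],[-27,-12,-2,np.float64(0.2)],[-27,-11,-2,np.float64(0.3)],[-28,-10,-1,np.float64(0.2)],[-28,-10,-2,np.float64(0.2)],[-28,-9,-2,np.float64(0.2)],[-29,-9,-2,np.float64(0.2)],[-28,-8,-2,np.float64(0.2)],[-23,-20,-1,np.float64(0.4)],[-23,-18,-1,np.float64(0.4)],[-25,-18,0,np.float64(0.5)],[-25,-16,-1,np.float64(0.4)],[-26,-15,-1,np.float64(0.4)],[-27,-14,-1,np.float64(0.4)],[-27,-13,-1,np.float64(0.4)],[-27,-12,0,np.float64(0.4)],[-28,-11,-1,np.float64(0.5)]]
[[-29,-9,-1,np.float64(0.4)],[-29,-8,-1,np.float64(0.4)],[-29,-7,-1,np.float64(0.4)],[-26,-13,3,np.float64(0.3)],[-26,-12,3,np.float64(0.4)],[-27,-10,4,np.float64(0.3)],[-28,-10,3,np.float64(0.3)],[-27,-9,3,np.float64(0.4)],[-28,-8,3,np.float64(0.3)],[-28,-7,3,np.float64(0.3)],[-28,-6,3,np.float64(0.4)]]
31 [ 556.3 -150.5  210.5   13.8]
```

play_rows(
  deltas=[
    [-26,-14,-2,0.2],
    [-26,-14,-2,0.2],
    [-27,-13,-1,0.2],
    [-27,-12,-2,0.2],
    [-27,-12,-2,0.2],
    [-27,-11,-2,0.3],
    [-28,-10,-1,0.2],
    [-28,-10,-2,0.2],
    [-28,-9,-2,0.2],
    [-29,-9,-2,0.2],
    [-28,-8,-2,0.2],
    [-23,-20,-1,0.4],
    [-23,-18,-1,0.4],
    [-25,-18,0,0.5],
    [-25,-16,-1,0.4],
    [-26,-15,-1,0.4],
    [-27,-14,-1,0.4],
    [-27,-13,-1,0.4],
    [-27,-12,0,0.4],
    [-28,-11,-1,0.5],
  ],
  grip=0.5,
)

```text
clock: 3.37
tcp_pos: [0.51, 0.1639, 0.2326]
tool_rot: [0.0, 0.445, 0.896, 0.0]
force: [-0.1, 0.2, 1.3]
width: 0.0472
grasp_force: 0.0
```

play_rows(
  deltas=[
    [-29,-9,-1,0.4],
    [-29,-8,-1,0.4],
    [-29,-7,-1,0.4],
    [-26,-13,3,0.3],
    [-26,-12,3,0.4],
    [-27,-10,4,0.3],
    [-28,-10,3,0.3],
    [-27,-9,3,0.4],
    [-28,-8,3,0.3],
    [-28,-7,3,0.3],
    [-28,-6,3,0.4],
    [0,0,0,0],
    [0,0,0,0],
    [0,0,0,0],
  ],
)

```text
clock: 4.53
tcp_pos: [0.5564, -0.15, 0.2104]
tool_rot: [-0.0, 0.616, 0.787, 0.0]
force: [-0.2, 0.6, -0.8]
width: 0.0471
grasp_force: 0.0
```

```bash
sed -i 's/round(-e\[3\]\/6,1)\]/float(round(-e[3]\/6,1))]/' h.py
python3 - <<'E'
from h import *
p,o=pose();print(p,o["qpos"].round(2),o["width"],o["clock"])
im=optics.get_image("wrist");cv2.imwrite("pics/w1.png",im["pixels"][:,:,::-1])
for n in("tip_knob","hinge_knob"):print(n,[(x["position"],x["conf"],atz(im,x["position"],.145)) for x in optics.spot_in("wrist",n)[:2]])
print(proj(im,[.556,-.151,.157]),proj(im,[p[0]/1e3,p[1]/1e3,.157]),proj(im,[.585,-.067,.157]))
E
```

```text
[ 556.36548151 -149.9855315   210.42339555   13.88710654] [-0.38  0.3   0.66  1.86 -0.21  1.05  0.6 ] 0.04711095859012107 4.5333
tip_knob [([295.6, 186.0], 0.95, array([ 0.5622924 , -0.11535179,  0.145     ]))]
hinge_knob [([315.7, 122.9], 0.72, array([ 0.5648931 , -0.06280863,  0.145     ]))]
[np.float64(278.05625592121095), np.float64(228.2378882620998)] [np.float64(278.7837227078831), np.float64(227.1967567425541)] [np.float64(341.68866412223804), np.float64(134.479051808855)]
```

View pics/w1.png

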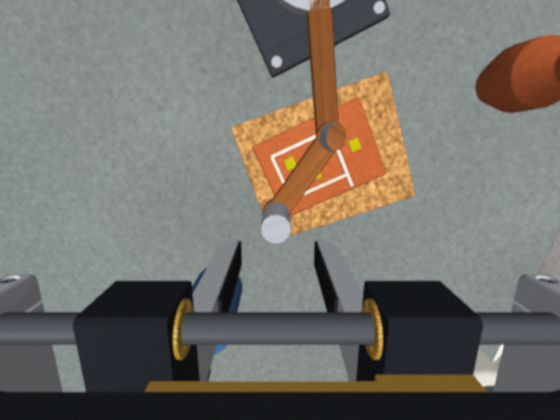

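Run:
```python
from h import *
im=optics.get_image("wrist")
T=atz(im,(276,229),.157);H=atz(im,(334,137),.157);print(T,H,np.linalg.norm(T-H))
H=np.array([582,-66]);T=np.array([555,-152])
a0=np.degrees(np.arctan2(*(T-H)[::-1]))
P=np.array([533,81]);af=np.degrees(np.arctan2(*(P-H)[::-1]))-360
print(a0,af)
p=plan([(555,-151,120,14)],25)
plan(arc(H,90,a0,a0-90,120,14-a0,30),40,[555,-151,120,14])
```

```text
[ 0.55472608 -0.15133449  0.157     ] [ 0.57997513 -0.06937686  0.157     ] 0.08575877211854539
-107.42986281766784 -251.56505117707798
[[0,0,23,-0.0],[-1,-1,22,-0.0],[0,0,23,-0.0],[0,-1,23,-0.0]]
4 [ 554.8 -150.9  119.6   14. ]
[[2,-4,0,0.5],[2,-4,0,0.5],[3,-4,0,0.5],[2,-4,0,0.5],[3,-4,0,0.5],[3,-4,0,0.5],[2,-4,0,0.5],[3,-4,0,0.5],[2,-4,0,0.5],[3,-4,0,0.5],[2,-4,0,0.5],[3,-4,0,0.5],[3,-4,0,0.5],[2,-3,0,0.5],[3,-4,0,0.5],[2,-4,0,0.5],[3,-4,0,0.5],[2,-4,0,0.5],[3,-4,0,0.5],[2,-4,0,0.5]]
[[3,-4,0,0.5],[2,-4,0,0.5],[3,-4,0,0.5],[3,-4,0,0.5],[2,-4,0,0.5],[3,-4,0,0.5],[2,-4,0,0.5],[3,-4,0,0.5],[2,-4,0,0.5],[3,-4,0,0.5]]
30 [496.1 -38.8 120.  -76. ]
```

play_rows(
  deltas=[
    [0,0,23,0],
    [-1,-1,22,0],
    [0,0,23,0],
    [0,-1,23,0],
    [0,0,0,0],
    [0,0,0,0],
  ],
)

```text
clock: 5.23
tcp_pos: [0.5542, -0.1515, 0.1193]
tool_rot: [-0.001, 0.616, 0.787, -0.001]
force: [-0.2, -1.3, 0.0]
width: 0.0473
grasp_force: 0.0
```

play_rows(
  deltas=[
    [0,0,0,0],
    [0,0,0,0],
    [0,0,0,0],
    [0,0,0,0],
    [0,0,0,0],
  ],
  grip=0.35,
)

```text
clock: 5.65
tcp_pos: [0.5549, -0.1519, 0.1201]
tool_rot: [0.0, 0.617, 0.787, 0.0]
force: [-1.3, -0.7, -0.2]
width: 0.0328
grasp_force: 0.0
```

play_rows(
  deltas=[
    [2,-4,0,0.5],
    [2,-4,0,0.5],
    [3,-4,0,0.5],
    [2,-4,0,0.5],
    [3,-4,0,0.5],
    [3,-4,0,0.5],
    [2,-4,0,0.5],
    [3,-4,0,0.5],
  ],
)

```text
clock: 6.32
tcp_pos: [0.522, -0.134, 0.1198]
tool_rot: [0.0, 0.768, 0.641, 0.0]
force: [0.1, -1.4, 0.4]
width: 0.0329
grasp_force: 0.3
```

Moving well; continue the arc.

play_rows(
  deltas=[
    [2,-4,0,0.5],
    [3,-4,0,0.5],
    [2,-4,0,0.5],
    [3,-4,0,0.5],
    [3,-4,0,0.5],
    [2,-3,0,0.5],
    [3,-4,0,0.5],
    [2,-4,0,0.5],
    [3,-4,0,0.5],
    [2,-4,0,0.5],
    [3,-4,0,0.5],
    [2,-4,0,0.5],
    [3,-4,0,0.5],
    [2,-4,0,0.5],
    [3,-4,0,0.5],
    [3,-4,0,0.5],
    [2,-4,0,0.5],
    [3,-4,0,0.5],
    [2,-4,0,0.5],
    [3,-4,0,0.5],
  ],
)

```text
clock: 7.98
tcp_pos: [0.4939, -0.0486, 0.1198]
tool_rot: [-0.0, 0.985, 0.171, 0.0]
force: [-0.3, 0.4, 0.6]
width: 0.0329
grasp_force: 0.2
```

Run:
```python
from h import *
p,o=pose();print(p,o["force"].round(1),o["qpos"].round(2),o["clock"])
H=np.array([581,-67]);a0=np.degrees(np.arctan2(*(p[:2]-H)[::-1]));print(a0,np.linalg.norm(p[:2]-H))
P=np.array([533,81]);a=np.degrees(np.arctan2(*(P-H)[::-1]));print(a)
if a0<0:a0+=360
plan(arc(H,90,a0,a+4,120,p[3]-a0,20),40)
im=optics.get_image("wrist");cv2.imwrite("pics/w2.png",im["pixels"][:,:,::-1])
```

```text
[493.88709837 -48.60144123 119.75079797 -70.29979781] [-0.3  0.4  0.6] [-0.87  0.4   1.04  2.12 -0.46  0.86 -0.78] 7.9833
168.07418821403476 89.03462582200596
107.96913974015703
[[2,-4,0,0.5],[2,-4,0,0.4],[2,-4,0,0.5],[3,-3,0,0.5],[2,-4,0,0.4],[3,-4,0,0.5],[2,-3,0,0.5],[2,-4,0,0.4],[3,-4,0,0.5],[2,-3,0,0.5],[3,-4,0,0.4],[2,-4,0,0.5],[2,-3,0,0.5],[3,-4,0,0.4],[2,-4,0,0.5],[3,-4,0,0.5],[2,-3,0,0.4],[2,-4,0,0.5],[3,-4,0,0.5],[2,-3,0,0.5]]
20 [ 546.9   16.3  119.8 -126.7]
```

View pics/w2.png

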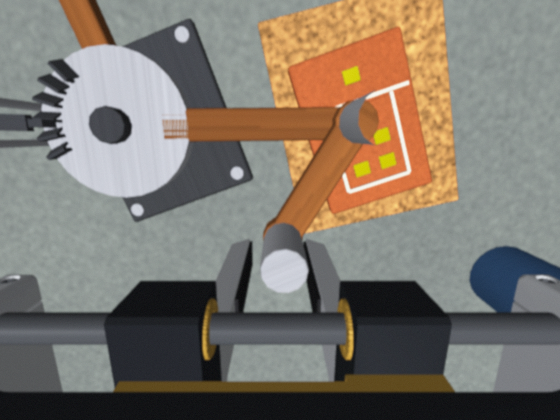

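play_rows(
  deltas=[
    [2,-4,0,0.5],
    [2,-4,0,0.4],
    [2,-4,0,0.5],
    [3,-3,0,0.5],
    [2,-4,0,0.4],
    [3,-4,0,0.5],
    [2,-3,0,0.5],
    [2,-4,0,0.4],
    [3,-4,0,0.5],
    [2,-3,0,0.5],
    [3,-4,0,0.4],
    [2,-4,0,0.5],
    [2,-3,0,0.5],
    [3,-4,0,0.4],
    [2,-4,0,0.5],
    [3,-4,0,0.5],
    [2,-3,0,0.4],
    [2,-4,0,0.5],
    [1,-2,0,0.3],
    [0,0,0,0],
  ],
)

```text
clock: 9.7
tcp_pos: [0.5409, 0.0143, 0.1195]
tool_rot: [0.0, 0.96, -0.279, 0.0]
force: [-0.1, -0.2, -0.2]
width: 0.0332
grasp_force: 0.0
```

Run:
```python
from h import *
p,o=pose();print(p,o["force"].round(1),o["grasp_force"],o["qpos"].round(2),o["clock"])
H=np.array([581,-67]);print(np.degrees(np.arctan2(*(p[:2]-H)[::-1])),np.linalg.norm(p[:2]-H))
im=optics.get_image("wrist");cv2.imwrite("pics/w3.png",im["pixels"][:,:,::-1])
```

```text
[ 540.90706195   14.2739084   119.45261361 -122.3460124 ] [-0.1 -0.2 -0.2] 0.0 [-1.03  0.63  1.22  2.03 -0.72  1.   -1.57] 9.7
116.2574177987465 90.62500685588707
```

View pics/w3.png

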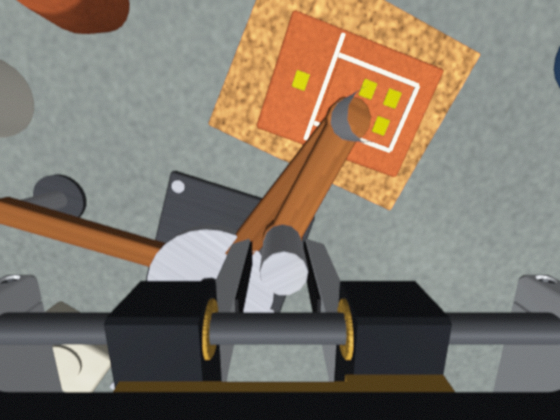

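play_rows(
  deltas=[
    [1,-2,0,0],
    [2,-3,0,0],
    [1,-2,0,0],
    [2,-2,0,0.2],
    [1,-2,0,0.2],
    [0,0,0,0],
  ],
)

```text
clock: 10.25
tcp_pos: [0.5529, 0.0198, 0.1195]
tool_rot: [0.0, 0.954, -0.299, 0.0]
force: [0.2, -0.2, 0.4]
width: 0.0328
grasp_force: 0.0
```

play_rows(
  deltas=[
    [0,-1,0,0],
    [1,-1,0,0],
    [0,0,0,0],
  ],
)

```text
clock: 10.5
tcp_pos: [0.5545, 0.0208, 0.1195]
tool_rot: [0.0, 0.954, -0.298, -0.0]
force: [0.4, 0.5, 1.0]
width: 0.0326
grasp_force: 0.0
```

play_rows(
  deltas=[
    [0,-1,0,0],
    [0,0,0,0],
  ],
)

```text
clock: 10.67
tcp_pos: [0.555, 0.0216, 0.1195]
tool_rot: [0.0, 0.954, -0.299, 0.0]
force: [-1.0, -0.6, 0.6]
width: 0.0331
grasp_force: 0.1
```

play_rows(
  deltas=[
    [1,-1,0,0],
    [0,0,0,0],
    [0,0,0,0],
  ],
)

```text
clock: 10.92
tcp_pos: [0.5561, 0.0217, 0.1194]
tool_rot: [0.0, 0.954, -0.299, -0.0]
force: [-2.1, -0.5, 1.0]
width: 0.0328
grasp_force: 1.1
```

play_rows(
  deltas=[
    [0,-1,0,0],
    [0,0,0,0],
    [0,0,0,0],
  ],
)

```text
clock: 11.17
tcp_pos: [0.5567, 0.022, 0.1194]
tool_rot: [0.0, 0.954, -0.299, 0.0]
force: [-3.1, -4.0, -0.8]
width: 0.0331
grasp_force: 2.5
```

play_rows(
  deltas=[
    [1,-1,0,0],
    [0,0,0,0],
    [0,0,0,0],
  ],
)

```text
clock: 11.42
tcp_pos: [0.5582, 0.0224, 0.1194]
tool_rot: [0.0, 0.954, -0.299, 0.0]
force: [-1.8, -5.6, -0.5]
width: 0.033
grasp_force: 2.6
```

Run:
```python
from h import *
p,o=pose();print(p,o["force"].round(1),o["grasp_force"],o["qpos"].round(2),o["clock"])
im=optics.get_image("wrist");cv2.imwrite("pics/w4.png",im["pixels"][:,:,::-1])
```

```text
[ 558.16965798   22.3838505   119.43815513 -124.77001328] [-1.8 -5.6 -0.5] 2.5579004734754562 [-1.01  0.66  1.21  1.99 -0.74  1.02 -1.62] 11.4167
```

View pics/w4.png

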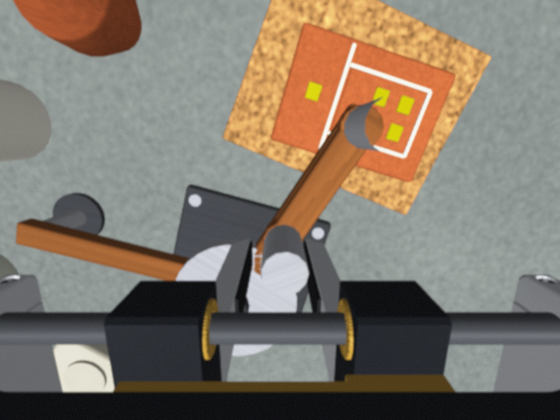

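Run:
```python
from h import *
p=pose()[0]
q=plan([(554.5,21,119,-125),(554.5,21,200,-120),(520,119,200,18),(520,119,147,18)],25)
plan([(497,188,147,18)],4,q)
```

```text
[[-2,3,0,0.0],[0,0,-20,-0.2],[0,0,-20,-0.2],[0,0,-20,-0.2],[0,0,-21,-0.2],[-3,-3,0,-0.9],[-3,-2,0,-0.9],[-2,-4,0,-0.9],[-3,-3,0,-0.8],[-1,-3,0,-0.9],[-2,-4,0,-0.9],[-1,-4,0,-0.9],[-1,-4,0,-0.9],[-1,-4,0,-0.9],[0,-4,0,-0.8],[1,-4,0,-0.9],[0,-4,0,-0.9],[1,-4,0,-0.9],[1,-3,0,-0.9],[2,-4,0,-0.9]]
[[2,-3,0,-0.9],[2,-4,0,-0.8],[3,-3,0,-0.9],[3,-2,0,-0.9],[3,-3,0,-0.9],[3,-2,0,-0.9],[4,-2,0,-0.9],[4,-2,0,-0.8],[3,-1,0,-0.9],[4,-1,0,-0.9],[4,0,0,-0.9],[0,0,18,0.0],[0,0,18,0.0],[0,0,17,0.0]]
34 [520.1 118.8 147.4  18. ]
[[4,0,0,0.0],[4,0,0,0.0],[4,0,0,0.0],[3,0,0,0.0],[4,0,0,0.0],[4,0,0,0.0],[4,0,0,0.0],[4,0,0,0.0],[4,0,0,0.0],[3,0,0,0.0],[4,0,0,0.0],[4,0,0,0.0],[4,0,0,0.0],[4,0,0,0.0],[4,0,0,0.0],[3,0,0,0.0],[4,-1,0,0.0],[4,0,0,0.0],[4,0,0,0.0]]
19 [496.6 187.9 147.4  18. ]
```

play_rows(
  deltas=[
    [-2,3,0,0],
    [0,0,0,0],
    [0,0,-20,-0.2],
    [0,0,-20,-0.2],
    [0,0,-20,-0.2],
    [0,0,-21,-0.2],
    [-3,-3,0,-0.9],
    [-3,-2,0,-0.9],
    [-2,-4,0,-0.9],
    [-3,-3,0,-0.8],
    [-1,-3,0,-0.9],
    [-2,-4,0,-0.9],
    [-1,-4,0,-0.9],
    [-1,-4,0,-0.9],
    [-1,-4,0,-0.9],
    [0,-4,0,-0.8],
    [1,-4,0,-0.9],
    [0,-4,0,-0.9],
    [1,-4,0,-0.9],
    [1,-3,0,-0.9],
  ],
)

```text
clock: 13.13
tcp_pos: [0.5361, 0.0745, 0.2006]
tool_rot: [-0.0, 0.925, 0.381, 0.0]
force: [0.7, 0.8, 0.2]
width: 0.0327
grasp_force: 0.0
```

play_rows(
  deltas=[
    [2,-4,0,-0.9],
    [2,-3,0,-0.9],
    [2,-4,0,-0.8],
    [3,-3,0,-0.9],
    [3,-2,0,-0.9],
    [3,-3,0,-0.9],
    [3,-2,0,-0.9],
    [4,-2,0,-0.9],
    [4,-2,0,-0.8],
    [3,-1,0,-0.9],
    [4,-1,0,-0.9],
    [4,0,0,-0.9],
    [0,0,0,0],
  ],
  grip=0,
)

```text
clock: 14.22
tcp_pos: [0.52, 0.1203, 0.2006]
tool_rot: [-0.0, 0.585, 0.811, 0.0]
force: [-0.6, 0.5, -0.1]
width: 0.0006
grasp_force: 0.0
```

Run:
```python
from h import *
p,o=pose();print(p,o["force"].round(1),o["qpos"].round(2),o["clock"],o["width"])
im=optics.get_image("scene")["pixels"][110:280,170:400];cv2.imwrite("pics/s5.png",cv2.resize(im[:,:,::-1],None,fx=3,fy=3,interpolation=2))
```

```text
[520.04380357 120.32049893 200.64539926  18.38430306] [-0.6  0.5 -0.1] [-0.97  0.24  0.73  1.96 -0.19  1.01  0.17] 14.2167 0.0006340264618293752
```

View pics/s5.png

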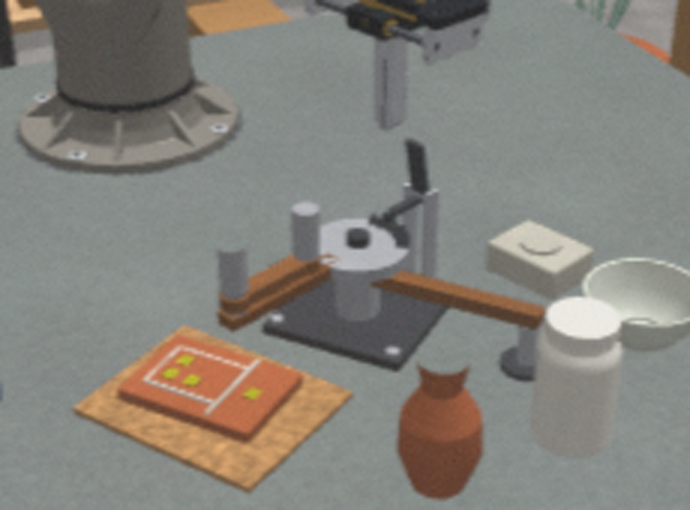

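play_rows(
  deltas=[
    [-2,0,18,0],
    [0,0,18,0],
    [0,0,17,0],
    [4,0,0,0],
    [4,0,0,0],
    [4,0,0,0],
    [3,0,0,0],
    [4,0,0,0],
    [4,0,0,0],
  ],
)

```text
clock: 15.02
tcp_pos: [0.5138, 0.14, 0.1481]
tool_rot: [0.0, 0.587, 0.809, 0.001]
force: [0.3, 0.8, 0.4]
width: 0.0004
grasp_force: 0.0
```

play_rows(
  deltas=[
    [4,0,0,0],
    [4,0,0,0],
    [4,0,0,0],
    [3,0,0,0],
    [4,0,0,0],
    [4,0,0,0],
    [4,0,0,0],
    [4,0,0,0],
    [4,0,0,0],
  ],
)

```text
clock: 15.77
tcp_pos: [0.5027, 0.173, 0.1474]
tool_rot: [-0.0, 0.587, 0.809, -0.0]
force: [-0.5, -0.3, -0.0]
width: 0.0002
grasp_force: 0.0
```

play_rows(
  deltas=[
    [3,0,0,0],
    [4,0,0,0],
    [4,0,0,0],
    [0,0,0,0],
  ],
)

```text
clock: 16.1
tcp_pos: [0.4992, 0.1839, 0.1474]
tool_rot: [-0.0, 0.587, 0.81, 0.0]
force: [0.4, 0.1, -0.1]
width: 0.0008
grasp_force: 0.0
```

Run:
```python
from h import *
p,o=pose();print(p,o["force"].round(1),o["qpos"].round(2),o["clock"],o["width"])
im=optics.get_image("scene")["pixels"][110:280,170:400];cv2.imwrite("pics/s6.png",cv2.resize(im[:,:,::-1],None,fx=3,fy=3,interpolation=2))
```

```text
[499.16944824 183.91195414 147.42431173  18.10126039] [ 0.4  0.1 -0.1] [-1.04  0.31  0.69  2.01 -0.25  0.9   0.09] 16.1 0.0008248504864195193
```

View pics/s6.png

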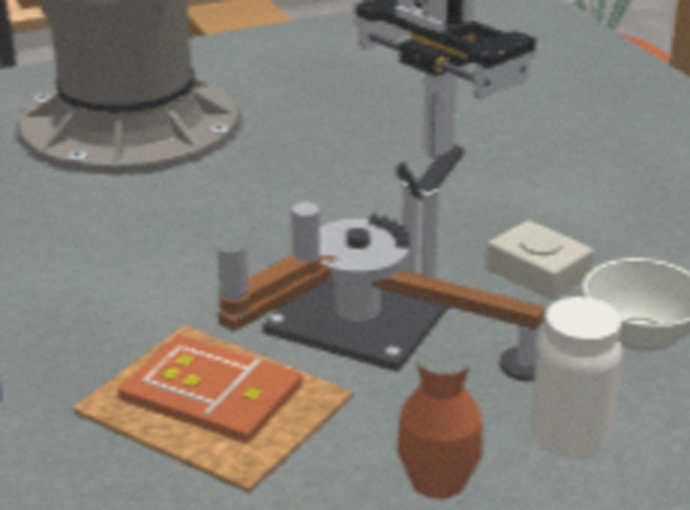

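Run:
```python
from h import *
plan([(501,178,200,18),(545,60,205,18),(581,-67,205,19)],28)
```

```text
[[-3,0,-26,0.0],[-3,0,-27,0.0],[-25,1,-1,0.0],[-25,1,-1,0.0],[-25,1,-1,0.0],[-25,1,-1,0.0],[-26,1,-1,0.0],[-26,-1,0,-0.0],[-27,-1,0,-0.1],[-26,-1,0,0.0],[-26,-2,0,-0.0],[-26,-1,0,-0.1]]
12 [580.8 -66.6 205.4  19.3]
```

play_rows(
  deltas=[
    [-3,0,-26,0],
    [-3,0,-27,0],
    [-25,1,-1,0],
    [-25,1,-1,0],
    [-25,1,-1,0],
    [-25,1,-1,0],
    [-26,1,-1,0],
    [-26,-1,0,0],
    [-27,-1,0,-0.1],
    [-26,-1,0,0],
    [-26,-2,0,0],
    [-26,-1,0,-0.1],
    [0,0,0,0],
    [0,0,0,0],
    [0,0,0,0],
  ],
  grip=0.5,
)

```text
clock: 17.4
tcp_pos: [0.5806, -0.067, 0.2053]
tool_rot: [-0.0, 0.579, 0.815, -0.0]
force: [0.0, -0.3, -0.2]
width: 0.0467
grasp_force: 0.0
```

Run:
```python
from h import *
p,o=pose();print(p,o["force"].round(1),o["qpos"].round(2),o["clock"],o["width"])
im=optics.get_image("wrist");cv2.imwrite("pics/w7.png",im["pixels"][:,:,::-1])
print(proj(im,[.581,-.067,.157]),proj(im,[.581,-.067,.11]))
for n in("hinge_knob","tip_knob"):print(n,[(x["position"],x["conf"]) for x in optics.spot_in("wrist",n)[:2]])
im=optics.get_image("top")
for n in("pawl","pawl_top"):print(n,[(x["position"],x["conf"]) for x in optics.spot_in("top",n)[:2]])
plan([(581,-67,120,19)],25)
```

```text
[580.59106128 -66.95142994 205.29569327  19.22826283] [ 0.  -0.3 -0.2] [-0.61  0.35  0.78  1.85 -0.28  1.06  0.62] 17.4 0.04671377384968192
[np.float64(279.28931866614414), np.float64(229.47866707382073)] [np.float64(278.9738234453841), np.float64(214.39978176688163)]
hinge_knob [([284.4, 62.5], 0.59)]
tip_knob [([288.5, 151.0], 0.93)]
pawl [([208.2, 261.6], 0.68)]
pawl_top [([213.2, 262.2], 0.58)]
[[0,0,21,0.0],[0,0,22,0.0],[-1,0,21,0.0],[0,0,22,0.1]]
4 [581.1 -67.3 119.5  18.7]
```

View pics/w7.png

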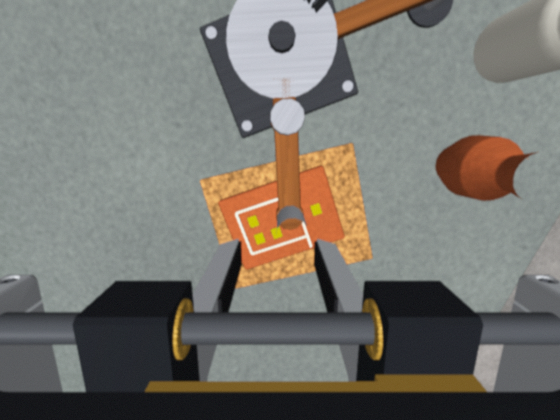

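Run:
```python
from h import *
im=optics.get_image("wrist");px=im["pixels"]
T=atz(im,(288,116),.157)[:2];P=atz(im,(282,37),.101)[:2];u=T-P;print(T,P,np.linalg.norm(u),P+u/np.linalg.norm(u)*.16,T-[0,0]+u/np.linalg.norm(u)*.09)
for z in(.107,.13,.157):print(z,atz(im,(290,215),z)[:2])
g=px[195:240,270:310].astype(int);s=g.max(2)-g.min(2)
for r in range(0,45,2):print(195+r,' '.join(f"{v:3d}" for v in s[r,::2]))
```

```text
[0.55828364 0.01786096] [0.53231354 0.08061433] 0.06791488143525383 [ 0.59349625 -0.0672257 ] [ 0.59269892 -0.06529905]
0.107 [ 0.59180571 -0.0642273 ]
0.13 [ 0.58878128 -0.05870832]
0.157 [ 0.58523087 -0.05222952]
195 151 151 149 140 108 114 111 117 120 118 118 116 110 109 101 124 146 147 146 147
197 152 147 132 105 102 114 110 118 122 117 116 116 111 108 102 126 148 145 146 147
199 106  65  34  35  85 114 111 119 121 118 115 113 110 109 104 127 145 144 145 148
201  21  18  36  67 100 115 109 115 119 117 118 113 110 110 105 118 146 146 146 145
203  64 100 130 137 111 114 109 116 121 118 116 114 109 109 103 116 146 147 147 149
205 144 149 150 144 113 113 109 114 104  99  89  89 103 107 103 118 149 150 151 149
207 146 147 149 138 107 111  87  50  18  12   6   9  35  59  91 106 148 151 150 149
209 146 150 148 111  89  69  12   4   6   4   8   7   7   3  33  82 131 148 147 147
211 147 149 149 100  79  14   6   6   6   5   6   6   4   5   3  50 118 148 148 148
213 147 149 146 103  40   4   6   5   6   5   7   6   6   8   6   7  80 146 150 149
215 147 147 142  82   2   4   3   7   6   7  
[... 346 characters left out ...]
 100 104  85  23  20 122 143
225 149 148 146  78  26  90 101 100  98 101 100  99  97  99 108 107  32  21 102 144
227 150 148 146  90 113 129 103  98 104 103 104 103 106 110 132 136  68  17 104 148
229 160 169 185 151 182 153 136 130 126 116 112 121 132 137 146 144 103  16  73 146
231 160 197 201 174 196 168 145 148 147 147 145 145 147 147 148 147 128  33  39 133
233 148 185 193 181 201 181 148 147 145 147 149 148 146 147 144 146 139  66  16 107
235 144 165 192 185 197 188 150 146 146 144 146 146 149 148 143 130  99  53  12  72
237 149 156 198 184 174 164 146 149 146 144 145 144 132 105  65  35  23  26  26  37
239 149 150 158 150 150 149 149 148 148 131  98  66  36  23  21  42  76 107  78  21
```

Run:
```python
from h import *
im=optics.get_image("wrist")
print(atz(im,(291.5,235),.157)[:2],atz(im,(291,220.5),.107)[:2])
H=np.array([.592,-.068,.157]);print([proj(im,[H[0],H[1],z]) for z in(.107,.157)], proj(im,[H[0]+.013,H[1],.157]))
plan([(592,-67,205,19),(592,-67,120,19)],25)
```

```text
[ 0.59211158 -0.06778656] [ 0.59463358 -0.06930221]
[[np.float64(288.915658394219), np.float64(218.43140609886893)], [np.float64(291.2807939336055), np.float64(235.19253084523652)]] [np.float64(306.2785400397026), np.float64(240.1843298811372)]
[[-4,10,1,0.0],[0,0,21,0.0],[0,0,21,0.0],[0,0,21,0.0],[0,0,22,0.0]]
5 [591.6 -67.1 119.6  19.3]
```

play_rows(
  deltas=[
    [-4,11,0,-0.4],
    [0,0,0,0],
    [0,0,21,0],
    [0,0,21,0],
    [0,0,21,0],
    [0,0,22,0],
    [0,0,0,0],
  ],
)

```text
clock: 18.38
tcp_pos: [0.5901, -0.0668, 0.1171]
tool_rot: [-0.002, 0.562, 0.827, -0.002]
force: [-0.5, 0.6, -0.4]
width: 0.047
grasp_force: 0.0
```

play_rows(
  deltas=[
    [0,0,0,0],
    [0,0,0,0],
    [0,0,0,0],
    [0,0,0,0],
    [0,0,0,0],
  ],
  grip=0.35,
)

```text
clock: 18.8
tcp_pos: [0.5929, -0.0672, 0.1214]
tool_rot: [0.0, 0.562, 0.827, 0.0]
force: [0.2, 1.1, -0.0]
width: 0.0331
grasp_force: 0.0
```

Run:
```python
from h import *
p,o=pose();print(p,o["force"].round(1),o["clock"],o["width"],o["grasp_force"])
P=np.array([532.5,80.5]);a0=np.degrees(np.arctan2(*(p[:2]-P)[::-1]));print(a0,np.linalg.norm(p[:2]-P))
plan(arc(P,160,a0,35,120,p[3]-a0,52),40)
```

```text
[592.89098472 -67.20105566 121.35530636  21.65459837] [ 0.2  1.1 -0. ] 18.8 0.03313144885810041 0.0
-67.76166885454336 159.57027567525034
[[0,6,1,-0.3],[0,5,0,-0.4],[0,6,0,-0.3],[0,5,0,-0.3],[0,6,0,-0.3],[1,5,0,-0.4],[0,6,0,-0.3],[0,5,0,-0.3],[0,6,0,-0.4],[0,5,0,-0.3],[0,6,0,-0.3],[0,5,0,-0.4],[1,6,0,-0.3],[0,5,0,-0.3],[0,6,0,-0.3],[0,5,0,-0.4],[0,6,0,-0.3],[0,5,0,-0.3],[1,6,0,-0.4],[0,5,0,-0.3]]
[[0,6,0,-0.3],[0,5,0,-0.3],[0,6,0,-0.4],[0,5,0,-0.3],[0,6,0,-0.3],[1,5,0,-0.4],[0,6,0,-0.3],[0,5,0,-0.3],[0,6,0,-0.4],[0,5,0,-0.3],[0,6,0,-0.3],[0,5,0,-0.3],[1,6,0,-0.4],[0,6,0,-0.3],[0,5,0,-0.3],[0,6,0,-0.4],[0,5,0,-0.3],[0,6,0,-0.3],[0,5,0,-0.3],[1,6,0,-0.4]]
[[0,5,0,-0.3],[0,6,0,-0.3],[0,5,0,-0.4],[0,6,0,-0.3],[0,5,0,-0.3],[1,6,0,-0.4],[0,5,0,-0.3],[0,6,0,-0.3],[0,5,0,-0.3],[0,6,0,-0.4],[0,5,0,-0.3],[0,6,0,-0.3]]
52 [663.9 172.7 120.4 124.3]
```

play_rows(
  deltas=[
    [0,6,1,-0.3],
    [0,5,0,-0.4],
    [0,6,0,-0.3],
    [0,5,0,-0.3],
    [0,6,0,-0.3],
    [1,5,0,-0.4],
    [0,6,0,-0.3],
    [0,5,0,-0.3],
    [0,6,0,-0.4],
    [0,5,0,-0.3],
  ],
)

```text
clock: 19.63
tcp_pos: [0.6396, -0.0383, 0.1194]
tool_rot: [-0.0, 0.41, 0.912, -0.0]
force: [-2.1, -0.3, 0.6]
width: 0.0331
grasp_force: 1.0
```

play_rows(
  deltas=[
    [0,6,0,-0.3],
    [0,5,0,-0.4],
    [1,6,0,-0.3],
    [0,5,0,-0.3],
    [0,6,0,-0.3],
    [0,5,0,-0.4],
    [0,6,0,-0.3],
    [0,5,0,-0.3],
    [1,6,0,-0.4],
    [0,5,0,-0.3],
  ],
)

```text
clock: 20.47
tcp_pos: [0.6731, 0.0051, 0.1195]
tool_rot: [0.0, 0.247, 0.969, -0.0]
force: [-1.7, -2.1, -2.2]
width: 0.033
grasp_force: 1.0
```

Run:
```python
from h import *
p,o=pose();print(p,o["force"].round(1),o["clock"],o["qpos"].round(2),o["grasp_force"])
im=optics.get_image("top")
for n,z in(("hinge_knob",.14),("tip_knob",.15),("tip_bar",.1),("pawl",.13),("mid_bar",.09)):print(n,[(x["position"],round(x["conf"],2),atz(im,x["position"],z)[:2].round(3)) for x in optics.spot_in("top",n)[:2]])
P=np.array([532.5,80.5]);a=np.degrees(np.arctan2(*(p[:2]-P)[::-1]));print(a,np.linalg.norm(p[:2]-P))
```

```text
[673.06967741   5.10524073 119.53075969  61.44118278] [-1.7 -2.1 -2.2] 20.4667 [-0.46  0.55  0.5   1.71 -0.31  0.96  1.23] 1.0345175117254257
hinge_knob []
tip_knob []
tip_bar []
pawl []
mid_bar []
-28.2069514799835 159.5123942871809
```

play_rows(
  deltas=[
    [0,6,0,-0.3],
    [0,5,0,-0.3],
    [0,6,0,-0.4],
    [0,5,0,-0.3],
    [0,6,0,-0.3],
    [1,5,0,-0.4],
    [0,6,0,-0.3],
    [0,5,0,-0.3],
    [0,6,0,-0.4],
    [0,5,0,-0.3],
    [0,6,0,-0.3],
    [0,5,0,-0.3],
    [1,6,0,-0.4],
    [0,6,0,-0.3],
    [0,5,0,-0.3],
    [0,6,0,-0.4],
    [0,5,0,-0.3],
    [0,6,0,-0.3],
    [0,5,0,-0.3],
    [1,6,0,-0.4],
  ],
)

```text
clock: 22.43
tcp_pos: [0.6888, 0.1124, 0.1195]
tool_rot: [0.0, -0.096, 0.995, -0.0]
force: [1.8, -1.9, -0.5]
width: 0.0332
grasp_force: 1.1
```

play_rows(
  deltas=[
    [0,5,0,-0.3],
    [0,6,0,-0.3],
    [0,5,0,-0.4],
    [0,6,0,-0.3],
    [0,5,0,-0.3],
    [1,6,0,-0.4],
    [0,5,0,-0.3],
    [0,6,0,-0.3],
    [0,5,0,-0.3],
    [0,6,0,-0.4],
  ],
)

```text
clock: 23.27
tcp_pos: [0.669, 0.1635, 0.1195]
tool_rot: [-0.0, -0.265, 0.964, -0.0]
force: [0.6, -2.4, 0.5]
width: 0.0325
grasp_force: 1.0
```

Run:
```python
from h import *
p,o=pose();print(p,o["force"].round(1),o["clock"],o["qpos"].round(2),o["grasp_force"])
P=np.array([532.5,80.5]);a=np.degrees(np.arctan2(*(p[:2]-P)[::-1]));print(a,np.linalg.norm(p[:2]-P))
```

```text
[668.96799791 163.52702183 119.46151949 120.79011698] [ 0.6 -2.4  0.5] 23.2667 [-0.49  0.53  0.23  1.66 -0.14  0.97  1.89] 0.9570300579071045
31.316298038760685 159.74041695376735
```

play_rows(
  deltas=[
    [0,4,0,-0.2],
    [0,4,0,-0.3],
    [0,4,0,-0.2],
    [1,4,0,-0.3],
    [0,4,0,-0.2],
    [0,0,0,0],
  ],
)

```text
clock: 23.77
tcp_pos: [0.6569, 0.1803, 0.1195]
tool_rot: [-0.0, -0.326, 0.945, 0.0]
force: [0.3, -0.5, 0.6]
width: 0.0328
grasp_force: 0.0
```

play_rows(
  deltas=[
    [0,2,0,-0.1],
    [0,2,0,-0.1],
    [0,0,0,0],
  ],
)

```text
clock: 24.02
tcp_pos: [0.6547, 0.1827, 0.1195]
tool_rot: [-0.0, -0.335, 0.942, 0.0]
force: [0.1, 0.0, 0.2]
width: 0.0331
grasp_force: 0.1
```

play_rows(
  deltas=[
    [0,1,0,-0.1],
    [0,1,0,0],
    [0,0,0,0],
  ],
)

```text
clock: 24.27
tcp_pos: [0.6536, 0.1841, 0.1195]
tool_rot: [0.0, -0.339, 0.941, 0.0]
force: [1.3, -0.8, -0.0]
width: 0.0332
grasp_force: 0.6
```

play_rows(
  deltas=[
    [0,1,0,-0.1],
    [0,0,0,0],
  ],
)

```text
clock: 24.43
tcp_pos: [0.6529, 0.1848, 0.1195]
tool_rot: [-0.0, -0.344, 0.939, -0.0]
force: [0.4, -1.2, 1.4]
width: 0.0327
grasp_force: 0.7
```

play_rows(
  deltas=[
    [0,1,0,0],
    [0,1,0,0],
    [0,0,0,0],
  ],
)

```text
clock: 24.68
tcp_pos: [0.6519, 0.1862, 0.1195]
tool_rot: [0.0, -0.344, 0.939, -0.0]
force: [3.4, -1.5, -1.0]
width: 0.0327
grasp_force: 1.8
```

play_rows(
  deltas=[
    [0,1,0,0],
    [0,1,0,0],
    [0,0,0,0],
  ],
)

```text
clock: 24.93
tcp_pos: [0.6517, 0.1863, 0.1195]
tool_rot: [0.001, -0.343, 0.939, -0.001]
force: [11.1, -6.8, -5.5]
width: 0.033
grasp_force: 5.8
```

play_rows(
  deltas=[
    [0,1,0,0],
    [0,0,0,0],
  ],
)

```text
clock: 25.1
tcp_pos: [0.6516, 0.1864, 0.1196]
tool_rot: [0.001, -0.343, 0.939, -0.001]
force: [13.9, -8.6, -6.1]
width: 0.0331
grasp_force: 7.8
```

play_rows(
  deltas=[
    [0,-3,0,0],
    [0,-3,0,0],
    [0,0,0,0],
    [0,0,-20,0],
    [0,0,-25,0],
    [0,0,-25,0],
    [15,0,0,0],
    [25,0,0,0],
    [25,0,0,0],
    [25,0,0,0],
    [0,0,0,0],
    [0,0,0,0],
  ],
  grip=0.35,
)

```text
clock: 26.1
tcp_pos: [0.5842, 0.1255, 0.19]
tool_rot: [0.0, -0.344, 0.939, 0.0]
force: [-0.1, 0.4, -0.3]
width: 0.0324
grasp_force: 0.0
```

Run:
```python
from h import *
p,o=pose();print(p,o["force"].round(1),o["clock"],o["qpos"].round(2))
im=optics.get_image("wrist")
print(proj(im,[.5865,.125,.157]),proj(im,[.5865,.125,.107]))
for r in optics.outline_of("wrist","tip_knob")[:2]:
  ys,xs=np.nonzero(r["region"]);print(r["conf"],r["position"],xs.min(),xs.max(),ys.min(),ys.max())
# bright grey top disc of the knob
px=im["pixels"].astype(int);m=((px.max(2)-px.min(2)<14)&(px.min(2)>150)).astype(np.uint8)
n,l,s,c=cv2.connectedComponentsWithStats(m)
for i in range(1,n):
  if s[i,4]>200:print(s[i],c[i].round(1),atz(im,c[i],.157)[:2].round(4))
im=optics.get_image("scene")
for n,z in(("hinge_knob",.132),("tip_knob",.132),("pawl",.13)):print(n,[(x["position"],round(x["conf"],2),atz(im,x["position"],z)[:2].round(3)) for x in optics.spot_in("scene",n)[:2]])
```

```text
[584.20969457 125.53659113 189.99753434 130.21650463] [-0.1  0.4 -0.3] 26.1 [-0.49  0.32  0.21  1.81 -0.08  1.02  2.02]
[np.float64(274.8407143082153), np.float64(239.13917424596045)] [np.float64(275.32921142093767), np.float64(220.72218925968704)]
0.66 [277.9, 245.9] 261 293 203 306
[ 80  23  64  78 344] [115.5  50.1] [ 0.5539 -0.0371]
[ 225   84  108  111 7518] [277. 141.] [0.5302 0.0796]
[355 159  35  44 425] [371.4 179.6] [0.507  0.1489]
[508 219  34  35 389] [525.4 235. ] [0.4619 0.2673]
[260 223  37  31 793] [277.3 237.9] [0.5846 0.1258]
[302 344  26  37 542] [313.7 361.8] [0.6499 0.2216]
[  58  354   55   37 1097] [ 85.6 375.4] [0.7879 0.0802]
[228 356  14  25 203] [233.6 369.1] [0.6999 0.174 ]
hinge_knob [([309.3, 193.0], 0.64, array([0.63 , 0.098]))]
tip_knob [([316.7, 192.8], 0.73, array([0.637, 0.117]))]
pawl [([315.9, 169.6], 0.51, array([0.515, 0.178]))]
```

play_rows(
  deltas=[
    [0,0,20,0],
    [0,0,25,0],
    [0,0,25,0],
    [0,0,0,0],
    [0,1,0,0],
    [0,1,0,0],
    [0,1,0,0],
    [0,0,0,0],
  ],
)

```text
clock: 27.07
tcp_pos: [0.5836, 0.1287, 0.1209]
tool_rot: [0.001, -0.344, 0.939, 0.0]
force: [0.2, -0.6, -0.1]
width: 0.0328
grasp_force: 0.0
```

play_rows(
  deltas=[
    [0,1,0,0],
    [0,0,0,0],
  ],
)

```text
clock: 27.23
tcp_pos: [0.583, 0.129, 0.1204]
tool_rot: [0.001, -0.344, 0.939, -0.0]
force: [1.4, -0.6, 0.3]
width: 0.0328
grasp_force: 0.6
```

play_rows(
  deltas=[
    [0,1,0,0],
    [0,0,0,0],
  ],
)

```text
clock: 27.4
tcp_pos: [0.5828, 0.1291, 0.1203]
tool_rot: [0.001, -0.344, 0.939, -0.001]
force: [5.5, -3.1, 3.8]
width: 0.0328
grasp_force: 2.8
```

play_rows(
  deltas=[
    [0,-2,0,0],
    [0,-3,0,0],
    [0,0,0,0],
    [0,0,-20,0],
    [0,0,-25,0],
    [0,0,-30,0],
    [0,0,-40,0],
    [0,0,-40,0],
    [-30,0,0,0],
    [-30,0,0,0],
    [-30,0,0,0],
    [0,0,0,0],
  ],
)

```text
clock: 28.4
tcp_pos: [0.6555, 0.1885, 0.2733]
tool_rot: [-0.0, -0.346, 0.938, 0.001]
force: [-0.3, 0.3, -0.2]
width: 0.0327
grasp_force: 0.0
```

Run:
```python
from h import *
p,o=pose();print(p,o["force"].round(1),o["clock"])
im=optics.get_image("wrist")
px=im["pixels"].astype(int);m=((px.max(2)-px.min(2)<14)&(px.min(2)>150)).astype(np.uint8)
n,l,s,c=cv2.connectedComponentsWithStats(m)
for i in range(1,n):
  if s[i,4]>200:print(s[i],c[i].round(1),atz(im,c[i],.157)[:2].round(4))
im=optics.get_image("scene")
# handle predicted at engaged / fully flipped
P=np.array([.532,.0805]);d=.70+1.2;u=np.array([np.cos(d),np.sin(d)])
for a in(0,.35,1.0,1.3):
  t=a-.35;print("pawl",a,np.round(proj(im,[*(P+u*(.085+.062*np.sin(t))),.112+.062*np.cos(t)]),1),np.round(proj(im,[*(P+u*(.085+.031*np.sin(t))),.112+.031*np.cos(t)]),1))
for n in("pawl","pawl_top"):
 for r in optics.outline_of("scene",n)[:1]:
  ys,xs=np.nonzero(r["region"]);print(n,r["conf"],r["position"],xs.min(),xs.max(),ys.min(),ys.max())
# dark pixels near handle
g=im["pixels"][145:190,295:345].max(2)<75
print("\n".join("".join("#" if v else "." for v in r) for r in g))
for n,z in dict(vase=.128,glaze_jar=.125,tile=.025,brush_jar=.105).items():print(n,[(np.round(x["position"]).tolist(),round(x["conf"],2)) for x in optics.spot_in("scene",n)[:1]])
```

```text
[655.49654023 188.46605633 273.25416208 130.46119887] [-0.3  0.3 -0.2] 28.4
[ 233    1   89   99 5477] [275.6  52.6] [0.5445 0.092 ]
[339  59  29  39 257] [352.6  77.1] [0.5141 0.1591]
[263 101  26  28 543] [275.6 114.4] [0.585  0.1263]
[   0  200   38   52 1017] [ 12.2 227.9] [ 0.8496 -0.0103]
[ 305  219   77   62 1907] [343.5 245. ] [0.6388 0.2665]
[  41  226   90   84 2082] [ 89.5 274.2] [0.843  0.0791]
[195 236  37  14 238] [216.  241.1] [0.7231 0.1608]
[ 182  246   45   35 1242] [203.3 263.8] [0.7526 0.1662]
[ 37 254  19  20 245] [ 45.7 263.2] [0.8624 0.0363]
[ 46 291  35  20 341] [ 63.4 302.3] [0.8917 0.075 ]
[ 61 346  52  45 901] [ 90.6 372. ] [0.9532 0.1476]
pawl 0 [304.5 159.2] [306.8 167. ]
pawl 0.35 [309.7 155.7] [309.4 165.2]
pawl 1.0 [318.4 155.7] [313.8 165.1]
pawl 1.3 [321.2 158.4] [315.2 166.4]
pawl 0.6 [313.1, 167.6] 302 324 158 173
pawl_top 0.49 [315.6, 167.1] 303 323 158 173
..................................................
..................................................
..................................................
........................................
[... 1531 characters left out ...]
.........
..................................................
..................................................
..................................................
..................................................
..................................................
..................................................
..................................................
..................................................
..................................................
..................................................
..................................................
vase [([318.0, 255.0], 0.92)]
glaze_jar [([362.0, 238.0], 0.57)]
tile [([239.0, 242.0], 0.63)]
brush_jar [([154.0, 225.0], 0.93)]
```

```bash
python3 -c "
from cell import order;print(order.sign_off())"
```

```text
the job is handed in; nothing more can be done
None
```

The job is handed in at 28 s of 67: the tip bar was folded first, then the pawl flipped fully over, then the middle bar swung home to its end stop. The vase, jars and tile showed no movement in the camera.

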